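# Peel the stuck cover off an exhibit tray and hold it over the flat tray

### The job

The sheet-metal cover sticks in the exhibit tray. Peel it off by its upright fin: first lift only the corner with the fin until it is well up while the opposite corner stays down, then take the cover clear off without pulling the exhibit tray up with it. Finish still holding the cover by the fin, level, still and centred over the flat square tray, its underside 10 to 20 cm above the bench, so that loose traces would land there; do not put it down or let go.

Things in the scene. Friction and masses are not known exactly. Their poses are not given: they have to be found in the camera images.
- cover: Square formed sheet-metal cover, bare metal, 128 mm a side, corners cut, about 90 g. Origin: centre of its underside; x and y run along its DIAGONALS, z up: bare corner 80 mm out at +x, fin's corner 80 mm out at -x. A pan 12 mm deep nests in the exhibit tray (1 mm play); the flange (z 10 to 13 mm) lies on the tray's rim. Beads edge the +x and -x corners, top at z 16 mm.
- fin_top (a point): Top centre of the cover's upright fin, 46 mm from the cover's centre towards -x, 42 mm above its underside. The fin is 10 mm thick (along the cover's y) and 26 mm long (along x). Grip it across its thickness, fingertips no lower than 25 mm below this point, to clear the flange.
- fin_corner (a point): Underside of the flange at the cover's fin corner, 80 mm from the cover's centre. A spring catch of the exhibit tray holds this corner: a ball over the bead that yields to 3 to 4 N and lets go once the corner is 5 to 6 mm up.
- far_corner (a point): Underside of the flange at the corner across from the fin, 80 mm from the centre, held by a like catch. Turning the cover up about this corner by about 0.2 rad frees the fin's corner alone; then the cover can be drawn 10 to 15 mm towards the fin's side and up, out from under this ball.
- cradle: Fixed grey plastic cradle, a 158 mm square plate 8 mm thick on the bench, x and y along its diagonals as the cover's; two guide posts 46 mm high stand 92 mm out at +y and -y. Origin: underside centre. The exhibit tray stands in it.
- exhibit_tray (a joint): Rise (m) of the steel exhibit tray, 122 mm square, in its cradle: 0 seated, at most 0.03. It slides only vertically; about 5 N lifts it, so pulling both corners of the cover up at once takes it along. Its two catches stand on posts outside the cover's +x and -x corners, 87 to 107 mm from the centre, top 64 mm above the bench.
- tray_rim (a point): Centre of the exhibit tray's mouth, at rim height: 48 mm above the bench when seated.
- flat_tray: Flat black disc tray lying on the bench, fixed, 124 x 138 mm, 5 mm high. Origin: underside, about its centre (within 6 mm). The cover is to be held over it.

How it is judged:
By the outcome, as a careful person would: the job done as asked, in the order asked, and still so for the second after the job is handed in, while the arm keeps its last pose, push and grip.
It also fails if it takes over 45 s, if anything falls off the work surface, if the arm or the gripper's body presses on something with over 40 N, if the wrist force passes 120 N, or if a joint passes its speed limit or range.

### The arm

A 6-joint arm with a two-finger parallel gripper is mounted at the origin on a cart in front of the work surface, level with it; the furniture and walls round the work are solid. World frame = base frame: x ahead of the robot, y to its left, z up, the work surface at z = 0. Lengths are in m, angles in degrees, forces in N, time in s.
With the tool pointing down it reaches from about 0.35 to 0.725 m from the base axis. Payload 4.3 kg.
Tool frame: the origin (TCP) lies midway between the tips of the shut fingers; the grasp point (between the pads) lies 19 mm behind it; z points along the fingers, y is the line along which they close (so a half turn about z gives the same grasp; the last joint's range is limited). The gripper opens to 85 mm and grips with 20 to 120 N. Pads are 22 mm wide; open, the fingers measure 114 mm over their backs; the gripper's body (76 mm by 85 mm) begins 54 mm behind the grasp point. The pads swing forward as they close: fully open they stand 13 mm farther back than shut.
Start: joints at [61.06, 21.618, 4.641, 73.018, 0, 83.68], TCP at [0.221, 0.531, 0.231] pointing down, gripper open.
Joint ranges: [-156.06, 156.06], [-48.1, 94.91], [-58.44, 69.94], [-101.28, 121.22], [-78.64, 73.56], [-180, 180]. Speed limits (degrees/s): [147.25, 147.25, 180, 180, 180, 180].

### API

Orientations are given as a 3x3 rotation matrix whose columns are the frame's x, y, z axes.
In Python, from bench import observe, grab_frame, get_calibration, hand_in, regions_of gives the robot as it stands. The module is installed in compiled form; this text tells all that it offers.
- The arm moves only by the tool servo_tool, never from a script. Its argument "steps" is one flat list of numbers, 5 for each row, row after row: the closure, from 0 (fully open) to 1 (shut), then the shift along the world's x, y, z scaled (see below), then the turn about the world's z scaled (see below). A call has 1 to 8 rows; each row shifts and turns the commanded pose from where the row before left it; what a row does not reach is not made up. The controller multiplies each number of a shift by 0.5 m and each number of a turn by 30 degrees. A row lasts 1/10 s, in which the tool goes at most 50 mm and 8.59 degrees, less where a joint would pass 70% of its speed; a pose out of reach is approached as far as the arm can. A call with a number of a shift or a turn outside -1 to 1 is refused whole. A call with a gripper value outside its range is refused whole. The fingers move at their own pace and stop on an object; "squeeze" is the grip in N (left out, the last holds). Time passes only in rows, so rows that do not move let the fingers close. It gives the time, the measured TCP pose, the force, the opening and the grip force at its end, in the units of the state.
- observe(): the state, without advancing time (a new reading comes with each control period).
- grab_frame(name): name is "side" or "top"; returns the picture (420x560x3 uint8, blue, green, red); there is no depth.
- get_calibration(name): a dict with "K" (3x3 intrinsics, pixels), "dist_coeffs" ([k1, k2, p1, p2, k3] as OpenCV has them; the pictures are not rectified), "position" and "orientation" of the camera in the world. Camera axes: x right, y down, z forward; pixel columns grow to the right and rows downward; lengths in m; the calibration is good to about 2 mm. A picture is of the moment at which its call begins. get_calibration takes no time and is no camera call.
- hand_in(): hands the job in; it is judged then, once.
Trained networks look in the newest picture that a camera, given by its name, has taken for a name from the list of things; names that differ only in an ending like _2 or _b are one class to them, and where a whole thing is asked for, a point or a joint stands for the part that bears it (a point fixed in the world has none). Each returns a list of dicts, best first, with "conf" (0 to 1); they miss things now and then, are a little off and sometimes report something else, mostly with a low value. They report only what shows in the picture. A call takes as long as a camera call.
- regions_of(camera, query): "region" (420x560 bool, what is visible of it) and "box" ([centre column, centre row, width, height] in pixels, round what is visible of it).
The state is a dict: "t": time; "qpos": joint angles; "dq": joint speeds; "joint_efforts": joint torques, N m; "position": TCP position; "tcp_rot": TCP orientation; "wrist_force": force on the tool from outside, world axes, zero at the start; "moment": the same for the moment, N m; "finger_gap": finger opening in m; "grasp_force": force on a finger pad.
Only numpy, scipy, OpenCV 4.12 (cv2) and the standard library are available. Lean on these libraries where they do the work, as an engineer would, in place of code of your own. Each camera call takes 0.05 s, during which the arm holds its last target. There are 200 camera calls.

## Working session

There is one attempt and no reset: what is moved stays moved. The work goes in short steps, Python scripts to look and compute and a tool call to move; the robot and the scene stay as the last step left them, time stands still between calls to the robot, and variables do not carry over. Pictures are saved under pics/ and viewed, at most 10 in all, crops included, and the job is handed in when it is done.

Besides the shell and the picture viewer there is one more tool, called after "Emit:" by a JSON object that holds its "op" and its "data", one argument or row to a line. servo_tool: Moves the arm, as the interface text tells. Its arguments: {"type":"object","properties":{"steps":{"type":"array"},"squeeze":{"type":"number"}},"required":["steps"]}

```bash
mkdir -p pics; cat > h.py <<'E'
import numpy as np, cv2
from bench import *
def ray(cam,px):
    c=get_calibration(cam);K=np.array(c["K"]);d=np.array(c["dist_coeffs"])
    u=cv2.undistortPoints(np.array(px,float).reshape(-1,1,2),K,d).reshape(-1,2)
    R=np.array(c["orientation"]);return np.array(c["position"]),np.c_[u,np.ones(len(u))]@R.T
def atz(cam,px,z):
    p,r=ray(cam,px);return p+r*((z-p[2])/r[:,2])[:,None]
def proj(cam,P):
    c=get_calibration(cam);R=np.array(c["orientation"]);t=-R.T@np.array(c["position"])
    return cv2.projectPoints(np.array(P,float).reshape(-1,1,3),cv2.Rodrigues(R.T)[0],t,np.array(c["K"]),np.array(c["dist_coeffs"]))[0].reshape(-1,2)
E
python3 - <<'E'
from h import *
np.set_printoptions(precision=3,suppress=True)
for n in("top","side"):
    c=get_calibration(n);print(n,c["position"],np.array(c["orientation"]).tolist())
    f=grab_frame(n);cv2.imwrite(f"pics/{n}0.png",f)
    for q in("cover","fin_top","cradle","exhibit_tray","flat_tray"):
        for r in regions_of(n,q)[:2]:print(q,round(r["conf"],2),np.round(r["box"],1),r["region"].sum())
print(observe())
E
```

```text
top [ 0.325 -0.028  1.499] [[-0.014123977833160438, -0.986180166649378, 0.16507329328989967], [-0.9998261340465698, 0.01593920565950835, 0.009676952021906358], [-0.012174355328261692, -0.16490791560852602, -0.9862338284818627]]
cover 0.72 [184.2 223.2  52.4  57.5] 2025
fin_top 0.94 [186.8 223.2  54.7  61.6] 2124
cradle 0.8 [188.2 222.5  69.3  75.2] 1011
exhibit_tray 0.73 [192.1 220.5  47.6  70. ] 147
flat_tray 0.56 [353.9 220.   53.5  51.4] 2062
side [ 0.412 -0.808  0.839] [[0.9851493675930892, -0.1260291168095884, 0.11660782669757343], [-0.17149426835472542, -0.6890479380256417, 0.7041325550094163], [-0.008392821481101346, -0.7136733151931677, -0.7004284115659357]]
cover 0.64 [273.9 143.2  53.4  35.3] 1267
fin_top 0.66 [274.6 141.4  51.6  37.6] 1280
fin_top 0.32 [312.  287.4  79.3  73.2] 3258
cradle 0.57 [277.6 157.6  75.4  48. ] 1337
exhibit_tray 0.96 [275.5 152.1  77.7  39.3] 852
flat_tray 0.74 [313.9 285.6  76.9  72.2] 3217
{'t': 0.6, 'qpos': array([61.06 , 21.617,  4.641, 73.02 , -0.001, 83.681]), 'dq': array([0.111, 0.001, 0.008, 0.035, 0.001, 0.068]), 'joint_efforts': array([ -0.   , -46.323,  27.001,   0.001,  -0.   ,  -0.   ]), 'position': array([0.221, 0.531, 0.231]), 'tcp_rot': array([[-0.923,  0.385,  0.   ],
       [ 0.385,  0.923,  0.   ],
       [-0.   ,  0.   , -1.   ]]), 'wrist_force': array([0.303, 0.388, 0.298]), 'moment': array([ 0.01 , -0.035, -0.03 ]), 'grasp_force': 0.0, 'finger_gap': 0.0852742744594583}
```

View pics/top0.png

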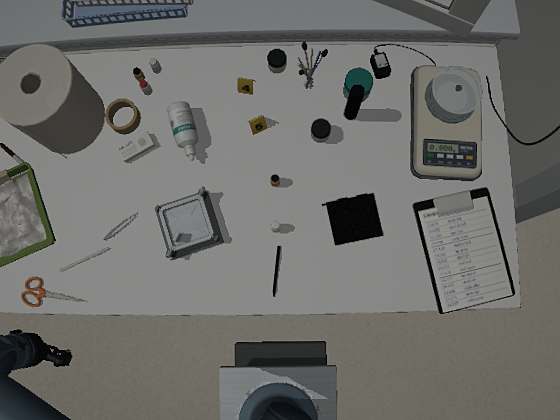

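View pics/side0.png

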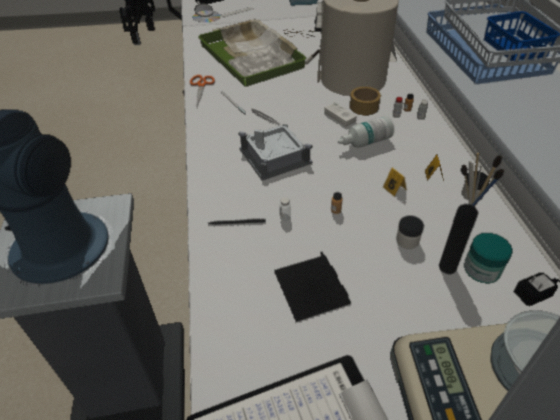

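The flat tray is the black square at (354,220) in the top view. The cover and cradle are near (188,223), with the fin apparently near (183,238). I'll zoom in on the cover.

```bash
python3 - <<'E'
from h import *
a=cv2.imread("pics/top0.png")[175:270,140:240];b=cv2.imread("pics/side0.png")[115:190,230:325]
a=cv2.resize(a,None,fx=4,fy=4,interpolation=3);b=cv2.resize(b,None,fx=4,fy=4,interpolation=3)
o=np.zeros((380,780,3),np.uint8);o[:380,:400]=a;o[:300,400:]=b;cv2.imwrite("pics/crop.png",cv2.convertScaleAbs(o,alpha=1.3))
np.set_printoptions(precision=4,suppress=True)
for n,q,z in(("top","cradle",.008),("top","cover",.05),("side","cradle",.008),("side","cover",.05),("top","flat_tray",.005),("side","flat_tray",.005)):
    grab_frame(n)
    for r in regions_of(n,q)[:1]:
        c=max(cv2.findContours(r["region"].astype(np.uint8),0,1)[0],key=cv2.contourArea)
        P=atz(n,c.reshape(-1,2),z)[:,:2].astype(np.float32);print(n,q,cv2.minAreaRect(P), P.mean(0))
E
```

```text
top cradle ((0.5472936630249023, 0.2450527846813202), (0.16805964708328247, 0.16229848563671112), 16.699474334716797) [0.5256 0.2083]
top cover ((0.5438956618309021, 0.24144792556762695), (0.12791438400745392, 0.12823297083377838), 18.51611328125) [0.5431 0.2415]
side cradle ((0.5466538667678833, 0.2744649648666382), (0.1889486312866211, 0.22860856354236603), 17.503995895385742) [0.5354 0.2308]
side cover ((0.540242612361908, 0.24996428191661835), (0.12846720218658447, 0.1434452086687088), 17.347578048706055) [0.5401 0.2433]
top flat_tray ((0.5528903603553772, -0.2173418402671814), (0.125350683927536, 0.1434466540813446), 11.56387710571289) [ 0.5539 -0.2186]
side flat_tray ((0.5516855716705322, -0.2167401909828186), (0.1288445144891739, 0.15097510814666748), 10.670907020568848) [ 0.5516 -0.2219]
```

View pics/crop.png

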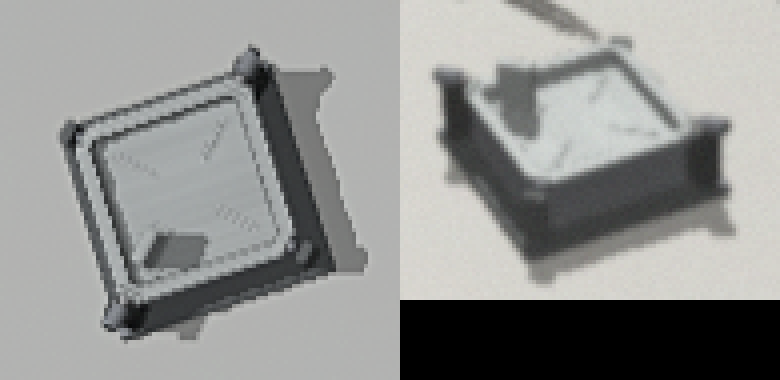

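The crop shows the fin at the lower left of the top view, at about (181,237) full-frame, and the catches at about (170,254) and (202,190). So cover -x points to world -x,+y. I'll fit the pose and overlay the model.

```bash
cat > fit.py <<'E'
from h import *
from scipy.optimize import minimize
def pts(x,y,a,z0=.038):
    R=np.array([[np.cos(a),-np.sin(a)],[np.sin(a),np.cos(a)]])
    c=.0905;k=.010
    fl=[[80,10.5],[10.5,80],[-10.5,80],[-80,10.5],[-80,-10.5],[-10.5,-80],[10.5,-80],[80,-10.5]]
    fin=[[-59,5],[-33,5],[-33,-5],[-59,-5]]
    f=lambda L,z:np.c_[np.array(L)/1000@R.T+[x,y],np.full(len(L),z)]
    return f(fl,z0+.013),f(fin,z0+.042),f(fin,z0+.013)
E
python3 - <<'E'
from fit import *
M={}
for n in("top","side"):
    grab_frame(n);M[n]=regions_of(n,"cover")[0]["region"]
def cost(p):
    s=0
    for n in M:
        m=np.zeros((420*4,560*4),np.uint8);fl,f1,f0=pts(*p)
        for q in(fl,np.r_[f1,f0]):
            cv2.fillConvexPoly(m,cv2.convexHull(((proj(n,q)+.5)*4-.5).astype(np.float32)).astype(np.int32),1)
        m=cv2.resize(m.astype(np.float32),(560,420),interpolation=cv2.INTER_AREA)
        s+=np.abs(m-M[n]).sum()/M[n].sum()
    return s
p0=[.5439,.2415,np.radians(-27)]
r=minimize(cost,p0,method="Nelder-Mead",options=dict(initial_simplex=[p0,[.549,.2415,p0[2]],[.5439,.2465,p0[2]],[.5439,.2415,p0[2]+.06]]))
print(r.x,np.degrees(r.x[2]),r.fun,cost(p0))
o=[]
for n,(y,x) in(("top",(175,140)),("side",(105,220))):
    im=cv2.resize(cv2.convertScaleAbs(cv2.imread(f"pics/{n}0.png")[y:y+95,x:x+100],alpha=1.3),None,fx=4,fy=4,interpolation=3)
    for q,c in zip(pts(*r.x),((0,255,0),(0,0,255),(255,0,0))):
        cv2.polylines(im,[((proj(n,q)-[x,y]+.5)*4).astype(np.int32)],True,c)
    o.append(im)
cv2.imwrite("pics/ov.png",np.hstack(o))
x,y,a=r.x
print("fin",x-.046*np.cos(a),y-.046*np.sin(a),observe()["t"])
E
```

```text
[ 0.54306071  0.24088565 -0.47673105] -27.31467691262427 0.10854528616752096 0.11456466166392515
fin 0.5021897224933757 0.2619940039500478 1.4
```

View pics/ov.png

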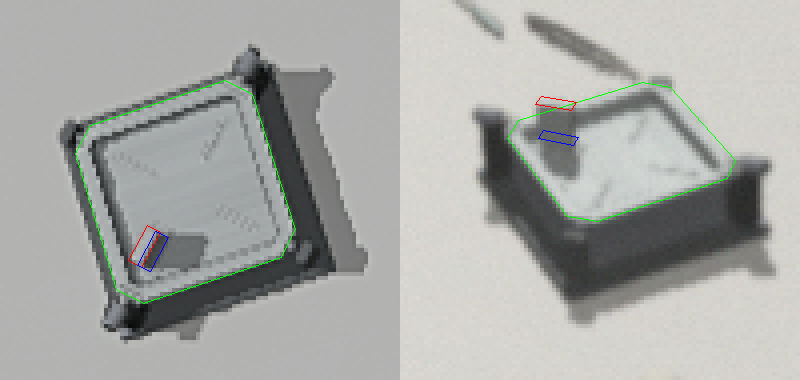

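Emit:
{"op": "servo_tool", "data": {
  "steps": [0,0.066,-0.064,0,-0.02,0,0.066,-0.064,0,-0.02,0,0.066,-0.064,0,-0.02,0,0.066,-0.064,0,-0.02,0,0.066,-0.064,0,-0.02,0,0.066,-0.064,0,-0.02,0,0.066,-0.064,-0.06,-0.02,0,0.066,-0.064,-0.06,-0.016],
  "squeeze": 20
}}

```text
t: 2.2
position: [0.4816, 0.2795, 0.1772]
tcp_rot: [[-0.888, 0.459, 0.003], [0.459, 0.888, 0.002], [-0.002, 0.003, -1.0]]
wrist_force: [1.0, 0.7, -0.5]
finger_gap: 0.0852
grasp_force: 0.0
```

Emit:
{"op": "servo_tool", "data": {
  "steps": [0.3,0.013,-0.011,-0.05,0,0.3,0.013,-0.011,-0.05,0,0.3,0,0,0,0,0.3,0,0,0,0]
}}

```text
t: 2.6
position: [0.4918, 0.2695, 0.1268]
tcp_rot: [[-0.889, 0.459, -0.001], [0.459, 0.889, -0.0], [0.001, -0.001, -1.0]]
wrist_force: [0.8, 0.1, 1.2]
finger_gap: 0.0597
grasp_force: 0.0
```

```bash
python3 - <<'E'
from h import *
o=[]
for n,(y,x) in(("top",(175,140)),("side",(70,220))):
    f=grab_frame(n);o.append(cv2.resize(cv2.convertScaleAbs(f[y:y+120,x:x+100],alpha=1.4),None,fx=4,fy=4,interpolation=3))
cv2.imwrite("pics/pre.png",np.hstack(o));print(observe()["position"])
E
```

```text
[0.49280911 0.27040561 0.12828771]
```

View pics/pre.png

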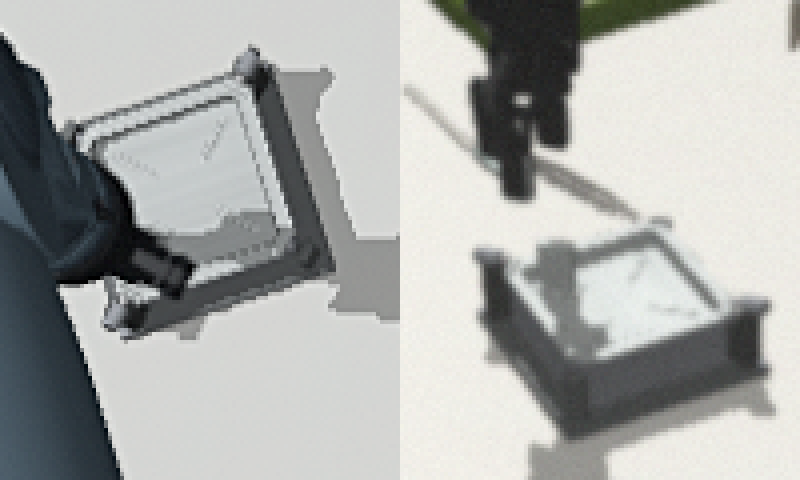

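The top view shows the fingers aligned with the fin at about (183,240) but slightly short. The side view shows them above it. I'll correct the offset and go down.

Emit:
{"op": "servo_tool", "data": {
  "steps": [0.3,0.011,-0.012,-0.04,0,0.3,0,0,-0.04,0,0.3,0,0,-0.03,0,0.3,0,0,-0.02,0,0.3,0,0,0,0,0.3,0,0,0,0]
}}

```text
t: 3.3
position: [0.4983, 0.2641, 0.0627]
tcp_rot: [[-0.889, 0.458, 0.001], [0.458, 0.889, 0.001], [-0.001, 0.001, -1.0]]
wrist_force: [-0.6, 0.1, 0.3]
finger_gap: 0.0598
grasp_force: 0.0
```

Down a further 6 mm, then close.

Emit:
{"op": "servo_tool", "data": {
  "steps": [0.3,0,0,-0.011,0,0.7,0,0,0,0,1,0,0,0,0,1,0,0,0,0,1,0,0,0,0,1,0,0,0,0,1,0,0,0,0],
  "squeeze": 20
}}

```text
t: 4.0
position: [0.4981, 0.2636, 0.0565]
tcp_rot: [[-0.889, 0.459, 0.001], [0.459, 0.889, 0.0], [-0.0, 0.001, -1.0]]
wrist_force: [-1.2, 0.7, 2.6]
finger_gap: 0.0097
grasp_force: 23.2
```

Emit:
{"op": "servo_tool", "data": {
  "steps": [1,0.001,0,0.004,0,1,0.001,-0.001,0.004,0,1,0.001,0,0.004,0,1,0,0,0,0]
}}

```text
t: 4.4
position: [0.4985, 0.2626, 0.0617]
tcp_rot: [[-0.889, 0.459, -0.002], [0.459, 0.889, -0.001], [0.001, -0.001, -1.0]]
wrist_force: [0.2, -0.0, -4.4]
finger_gap: 0.0094
grasp_force: 22.2
```

Emit:
{"op": "servo_tool", "data": {
  "steps": [1,0.001,-0.001,0.004,0,1,0.001,0,0.004,0,1,0.001,-0.001,0.004,0,1,0.001,0,0.003,0,1,0,0,0,0]
}}

```text
t: 4.9
position: [0.5021, 0.2621, 0.0705]
tcp_rot: [[-0.889, 0.459, 0.002], [0.459, 0.889, 0.0], [-0.001, 0.001, -1.0]]
wrist_force: [-0.8, -0.1, -2.0]
finger_gap: 0.0092
grasp_force: 22.4
```

```bash
python3 - <<'E'
from h import *
f=grab_frame("side");s=observe();print(s["position"],s["wrist_force"],s["moment"])
y,x=95,225
cv2.imwrite("pics/lift1.png",cv2.resize(cv2.convertScaleAbs(f[y:y+90,x:x+100],alpha=1.4),None,fx=6,fy=6,interpolation=3))
E
```

```text
[0.50202651 0.26210382 0.0703704 ] [ 0.18185582  0.84553657 -1.24099569] [0.08172797 0.21563393 0.03914158]
```

View pics/lift1.png

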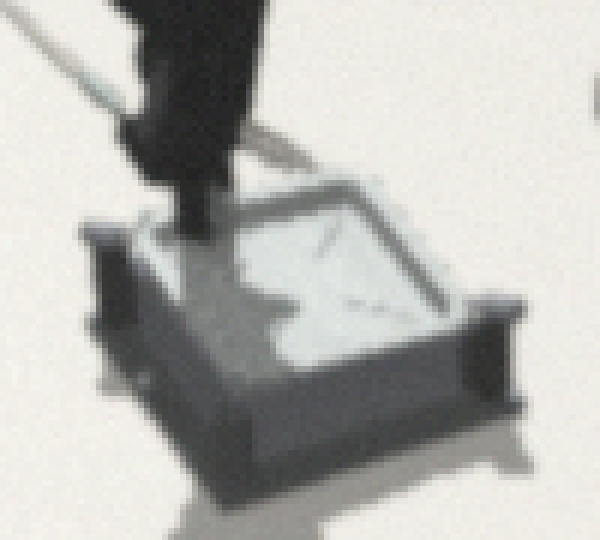

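The picture shows the fin corner up at about (247,132) while the far corner sits under its catch at about (303,145), and the tray looks seated. The force has dropped, so the fin catch has let go. I'll continue the arc to about 0.2 rad.

Emit:
{"op": "servo_tool", "data": {
  "steps": [1,0.002,-0.001,0.005,0,1,0.002,-0.001,0.005,0,1,0.002,-0.001,0.005,0,1,0.002,-0.001,0.005,0,1,0.001,0,0.004,0,1,0.001,0,0.003,0,1,0,0,0,0,1,0,0,0,0]
}}

```text
t: 5.75
position: [0.5066, 0.2599, 0.0833]
tcp_rot: [[-0.889, 0.459, 0.001], [0.459, 0.889, -0.0], [-0.001, 0.0, -1.0]]
wrist_force: [-0.6, 1.1, -1.2]
finger_gap: 0.0094
grasp_force: 22.4
```

```bash
python3 - <<'E'
from h import *
f=grab_frame("side");s=observe();print(s["position"],s["wrist_force"],s["moment"])
y,x=95,225
cv2.imwrite("pics/lift2.png",cv2.resize(cv2.convertScaleAbs(f[y:y+90,x:x+100],alpha=1.4),None,fx=6,fy=6,interpolation=3))
E
```

```text
[0.50654799 0.25995133 0.08327949] [ 0.00782349 -0.95465794 -2.12162799] [ 0.02140221  0.20683362 -0.05100672]
```

View pics/lift2.png

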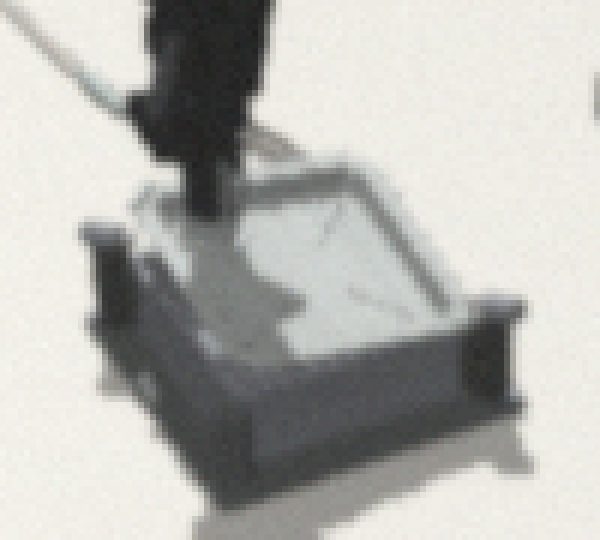

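The fin corner is well up at about (249,128), above the catch post. The far corner is still under its catch, and the tray stays seated. Next I draw the cover 14 mm towards the fin's side with a slight rise.

Emit:
{"op": "servo_tool", "data": {
  "steps": [1,-0.004,0.002,0.001,0,1,-0.004,0.002,0.001,0,1,-0.004,0.002,0.001,0,1,-0.004,0.002,0.001,0,1,-0.004,0.002,0.001,0,1,-0.004,0.002,0.001,0,1,-0.002,0.001,0.002,0,1,0,0,0,0]
}}

```text
t: 6.6
position: [0.4932, 0.2666, 0.0874]
tcp_rot: [[-0.889, 0.458, 0.0], [0.458, 0.889, 0.0], [-0.0, 0.0, -1.0]]
wrist_force: [-0.3, 0.5, -0.5]
finger_gap: 0.0094
grasp_force: 22.5
```

Emit:
{"op": "servo_tool", "data": {
  "steps": [1,0,0,0.006,0,1,0,0,0.006,0,1,0,0,0.006,0,1,0,0,0.008,0,1,0,0,0.01,0,1,0,0,0.02,0,1,0,0,0.02,0,1,0,0,0,0]
}}

```text
t: 7.4
position: [0.4948, 0.2671, 0.1274]
tcp_rot: [[-0.889, 0.459, 0.004], [0.459, 0.889, 0.001], [-0.003, 0.003, -1.0]]
wrist_force: [0.2, 1.3, -1.4]
finger_gap: 0.0094
grasp_force: 22.5
```

```bash
python3 - <<'E'
from h import *
f=grab_frame("side");s=observe();print(s["position"],s["wrist_force"],s["moment"])
y,x=60,225
cv2.imwrite("pics/lift3.png",cv2.resize(cv2.convertScaleAbs(f[y:y+120,x:x+120],alpha=1.4),None,fx=5,fy=5,interpolation=3))
E
```

```text
[0.49431502 0.26691593 0.12653436] [-1.00329472  0.07426732 -0.96796883] [-0.08649364  0.03906178 -0.02288013]
```

View pics/lift3.png

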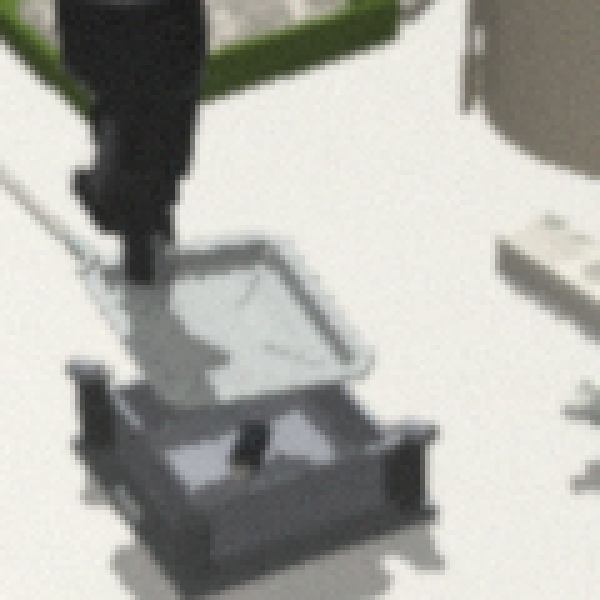

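The cover is free and tilted about 0.2 rad, far side down, and the tray is seated. To level it without setting it down, I'll shift over the far catch post's rigid top (64 mm) and press gently until the underside is at post height, which puts the TCP at about 0.0825.

Emit:
{"op": "servo_tool", "data": {
  "steps": [1,0.015,-0.008,0,0,1,0.015,-0.008,0,0,1,0.015,-0.008,-0.01,0,1,0.014,-0.007,-0.02,0,1,0,0,-0.01,0,1,0,0,0,0]
}}

```text
t: 8.05
position: [0.5226, 0.2504, 0.1039]
tcp_rot: [[-0.888, 0.459, -0.001], [0.459, 0.888, -0.001], [0.001, -0.001, -1.0]]
wrist_force: [0.8, 0.2, -0.8]
finger_gap: 0.0095
grasp_force: 22.6
```

Emit:
{"op": "servo_tool", "data": {
  "steps": [1,0,0,-0.004,0,1,0,0,-0.004,0,1,0,0,-0.004,0,1,0,0,-0.004,0,1,0,0,-0.004,0,1,0,0,0,0]
}}

```text
t: 8.65
position: [0.5228, 0.2512, 0.095]
tcp_rot: [[-0.889, 0.458, 0.0], [0.458, 0.889, 0.0], [-0.0, 0.0, -1.0]]
wrist_force: [-1.6, 0.8, 2.4]
finger_gap: 0.0095
grasp_force: 23.1
```

Emit:
{"op": "servo_tool", "data": {
  "steps": [1,0,0,-0.004,0,1,0,0,-0.004,0,1,0,0,-0.004,0,1,0,0,-0.004,0,1,0,0,-0.004,0,1,0,0,-0.004,0,1,0,0,-0.001,0,1,0,0,0,0]
}}

```text
t: 9.45
position: [0.5228, 0.251, 0.0825]
tcp_rot: [[-0.889, 0.459, -0.0], [0.459, 0.889, 0.0], [0.0, -0.0, -1.0]]
wrist_force: [-1.3, 0.8, 2.2]
finger_gap: 0.0095
grasp_force: 23.1
```

```bash
python3 - <<'E'
from h import *
f=grab_frame("side");s=observe();print(s["position"],s["wrist_force"],s["moment"])
y,x=80,225
cv2.imwrite("pics/lev.png",cv2.resize(cv2.convertScaleAbs(f[y:y+110,x:x+120],alpha=1.4),None,fx=5,fy=5,interpolation=3))
E
```

```text
[0.52276758 0.25099339 0.08258586] [-2.03616846  1.03132996  1.58684631] [0.09850496 0.08155169 0.00411295]
```

View pics/lev.png

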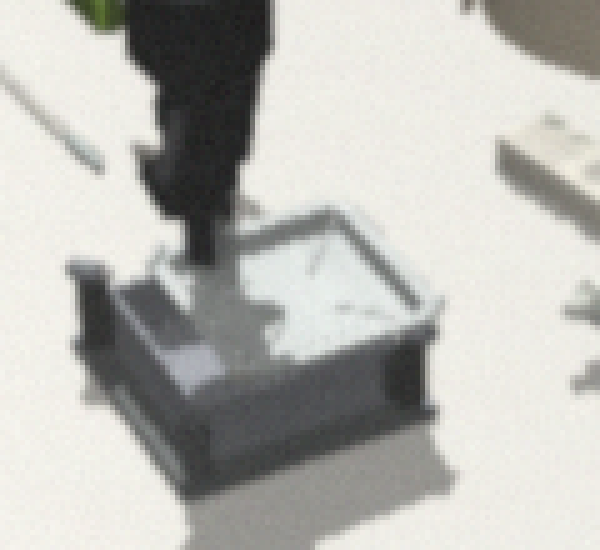

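The side view shows the cover supported by the far catch post at about (311,147), and it looks near level. I'll firm up the grip while it is supported, then lift.

Emit:
{"op": "servo_tool", "data": {
  "steps": [1,0,0,0,0,1,0,0,0,0,1,0,0,0,0,1,0,0,0.02,0,1,0,0,0.04,0,1,0,0,0.04,0,1,0,0,0.04,0,1,0,0,0.012,0],
  "squeeze": 70
}}

```text
t: 10.3
position: [0.5244, 0.2513, 0.1614]
tcp_rot: [[-0.888, 0.459, 0.004], [0.459, 0.888, 0.001], [-0.003, 0.003, -1.0]]
wrist_force: [0.2, -0.3, -1.1]
finger_gap: 0.0087
grasp_force: 72.5
```

```bash
cat > tilt.py <<'E'
from fit import *
np.set_printoptions(precision=4,suppress=True)
M={}
for n in("top","side"):
    grab_frame(n)
    for q in ("cover","fin_top"):
        r=regions_of(n,q);print(n,q,[(round(k["conf"],2),np.round(k["box"]),k["region"].sum()) for k in r[:2]])
        if r and n not in M:M[n]=r[0]["region"]
s=observe();g=s["position"]-s["tcp_rot"][:,2]*.019;a=np.arctan2(-s["tcp_rot"][1,0],-s["tcp_rot"][0,0])
print(s["position"],np.degrees(a),s["wrist_force"],s["moment"],s["t"])
ex=np.array([np.cos(a),np.sin(a),0]);ey=np.array([-ex[1],ex[0],0]);ez=np.array([0,0,1.])
# cover point (x,y,z) in cover frame -> world; grip at (-.051,0,.0375); th>0: far side down
def wp(L,th,dx=0,dz=0,c0=-.051):
    L=np.array(L,float)-[c0,0,.0375];c,sn=np.cos(th),np.sin(th)
    X=L[:,0]*c+L[:,2]*-sn;Z=L[:,2]*c-L[:,0]*sn
    return g+np.outer(X+dx,ex)+np.outer(L[:,1],ey)+np.outer(Z+dz,ez)
F=np.array([[80,10.5],[10.5,80],[-10.5,80],[-80,10.5],[-80,-10.5],[-10.5,-80],[10.5,-80],[80,-10.5]])/1e3
P=np.array([[70,8],[8,70],[-8,70],[-70,8],[-70,-8],[-8,-70],[8,-70],[70,-8]])/1e3
def cost(n,th,dx,dz):
    m=np.zeros((1680,2240),np.uint8)
    for q in(np.r_[np.c_[F,np.full(8,.013)],np.c_[F,np.full(8,.010)],np.c_[P,np.zeros(8)]],):
        cv2.fillConvexPoly(m,cv2.convexHull(((proj(n,wp(q,th,dx,dz))+.5)*4-.5).astype(np.float32)).astype(np.int32),1)
    m=cv2.resize(m.astype(np.float32),(560,420),interpolation=cv2.INTER_AREA)
    # only pixels under model count on the far part; ignore gripper-occluded region near the fin
    w=np.ones(m.shape,bool);gp=proj(n,g[None])[0]
    far=proj(n,wp([[-.02,0,.013],[.08,0,.013]],th,dx,dz));d=far[1]-far[0]
    yy,xx=np.mgrid[:420,:560];w=((xx-far[0][0])*d[0]+(yy-far[0][1])*d[1])>0
    return (np.abs(m-M[n])*w).sum()
if __name__=="__main__":
  for n in M:
    c={th:cost(n,th,0,0) for th in np.arange(-.1,.26,.02).round(2)};print(n,{float(k):int(v) for k,v in c.items()})
  r=minimize(lambda p:sum(cost(n,*p) for n in M),[.03,0,0],method="Nelder-Mead",options=dict(initial_simplex=[[.03,0,0],[.13,0,0],[.03,.005,0],[.03,0,.006]]));print(r.x,r.fun)
E
python3 tilt.py
```

```text
top cover [(0.57, array([187., 206.,  52.,  62.]), np.int64(1724))]
top fin_top [(0.85, array([187., 207.,  53.,  63.]), np.int64(1706))]
side cover [(0.96, array([281., 115.,  59.,  34.]), np.int64(1329))]
side fin_top [(0.79, array([285., 114.,  62.,  38.]), np.int64(1372))]
[0.5219 0.2507 0.1574] -27.30171561036427 [-0.6756  0.0616 -0.5757] [0.0462 0.0863 0.0151] 10.6
top {-0.1: 307, -0.08: 295, -0.06: 276, -0.04: 263, -0.02: 254, 0.0: 256, 0.02: 250, 0.04: 259, 0.06: 257, 0.08: 266, 0.1: 269, 0.12: 268, 0.14: 280, 0.16: 272, 0.18: 284, 0.2: 284, 0.22: 290, 0.24: 294}
side {-0.1: 154, -0.08: 112, -0.06: 73, -0.04: 51, -0.02: 59, 0.0: 90, 0.02: 112, 0.04: 149, 0.06: 187, 0.08: 227, 0.1: 268, 0.12: 300, 0.14: 336, 0.16: 371, 0.18: 400, 0.2: 431, 0.22: 459, 0.24: 479}
[-0.0352  0.0016  0.0012] 303.9375
```

Emit:
{"op": "servo_tool", "data": {
  "steps": [1,-0.002,-0.02,0,-0.014,1,-0.002,-0.04,0,-0.014,1,-0.002,-0.06,0,-0.014,1,-0.002,-0.07,0,-0.014,1,-0.002,-0.07,0,-0.014,1,-0.002,-0.07,0,-0.014,1,-0.002,-0.07,0,-0.014,1,-0.002,-0.07,0,-0.014]
}}

```text
t: 11.4
position: [0.5138, 0.0141, 0.1582]
tcp_rot: [[-0.86, 0.511, -0.001], [0.511, 0.86, -0.0], [0.001, -0.001, -1.0]]
wrist_force: [1.7, 0.2, -1.6]
finger_gap: 0.0082
grasp_force: 72.5
```

Emit:
{"op": "servo_tool", "data": {
  "steps": [1,-0.002,-0.07,0,-0.015,1,-0.002,-0.07,0,-0.015,1,-0.002,-0.07,0,-0.015,1,-0.002,-0.07,0,-0.015,1,0,-0.06,0,-0.015,1,0,-0.04,0,-0.015,1,0,-0.02,0,-0.015,1,0,0,0,0]
}}

```text
t: 12.2
position: [0.5102, -0.1851, 0.1582]
tcp_rot: [[-0.83, 0.558, -0.001], [0.558, 0.83, 0.0], [0.001, -0.0, -1.0]]
wrist_force: [-0.7, 0.2, -1.3]
finger_gap: 0.0084
grasp_force: 72.5
```

Emit:
{"op": "servo_tool", "data": {
  "steps": [1,0,0,0,0,1,0,0,0,0,1,0,0,0,0]
}}

```text
t: 12.5
position: [0.5108, -0.1829, 0.1587]
tcp_rot: [[-0.832, 0.555, -0.0], [0.555, 0.832, 0.0], [0.0, 0.0, -1.0]]
wrist_force: [0.5, -0.4, -1.1]
finger_gap: 0.0082
grasp_force: 72.5
```

```bash
cat > fin.py <<'E'
from tilt import *
r=minimize(lambda p:cost("side",p[0],p[1],0),[0,0],method="Nelder-Mead",options=dict(initial_simplex=[[0,0],[.08,0],[0,.006]]));print("side",r.x,r.fun)
for n in M:print(n,{float(k):int(cost(n,k,0,0)) for k in np.arange(-.1,.12,.02).round(2)})
print("centre",wp([[0,0,0]],0)[0], "rot",s["tcp_rot"][:,2])
E
python3 fin.py
```

```text
top cover []
top fin_top [(0.58, array([336., 196.,  14.,  18.]), np.int64(166))]
side cover [(0.59, array([310., 238.,  82.,  58.]), np.int64(3039)), (0.22, array([255., 149.,  30.,  38.]), np.int64(626))]
side fin_top [(0.74, array([313., 239.,  80.,  66.]), np.int64(3058))]
[ 0.5109 -0.1837  0.1587] -33.78206635412472 [ 0.2669  0.9842 -1.2924] [0.0227 0.0352 0.0272] 12.8
side [-0.0026 -0.0054] 80.625
top {-0.1: 1607, -0.08: 1591, -0.06: 1575, -0.04: 1569, -0.02: 1558, 0.0: 1555, 0.02: 1546, 0.04: 1533, 0.06: 1521, 0.08: 1503, 0.1: 1495}
side {-0.1: 275, -0.08: 209, -0.06: 145, -0.04: 118, -0.02: 149, 0.0: 190, 0.02: 234, 0.04: 268, 0.06: 306, 0.08: 350, 0.1: 397}
centre [ 0.5533 -0.2121  0.1402] rot [ 0.0002  0.0001 -1.    ]
```

```bash
cat > v.py <<'E'
import tilt; from tilt import *
o=[]
T=np.c_[F,np.full(8,.013)]
for n in("top","side"):
    f=grab_frame(n);cv2.imwrite(f"pics/{n}_fin.png",f)
    c=proj(n,wp([[0,0,.013]],0))[0];x,y=(c-[42,48]).astype(int);k=4.7
    im=cv2.resize(cv2.convertScaleAbs(f[y:y+100,x:x+85],alpha=1.5),None,fx=k,fy=k,interpolation=3)
    for p,col in(((0,-.0054,0),(0,0,255)),((-.04,0,0),(0,255,0))):
        cv2.polylines(im,[((proj(n,wp(T,*p))-[x,y]+.5)*k).astype(np.int32)],True,col)
    o.append(im)
cv2.imwrite("pics/final.png",np.hstack(o))
E
python3 v.py
```

```text
top cover [(0.73, array([336., 199.,  12.,  15.]), np.int64(150))]
top fin_top [(0.48, array([335., 196.,  14.,  19.]), np.int64(164))]
side cover [(0.68, array([308., 240.,  76.,  57.]), np.int64(2996))]
side fin_top [(0.76, array([312., 240.,  76.,  62.]), np.int64(2909))]
[ 0.5108 -0.184   0.1587] -33.81347502778532 [ 0.5833 -0.2591 -0.5687] [ 0.0139 -0.0198  0.0061] 13.1
```

View pics/final.png

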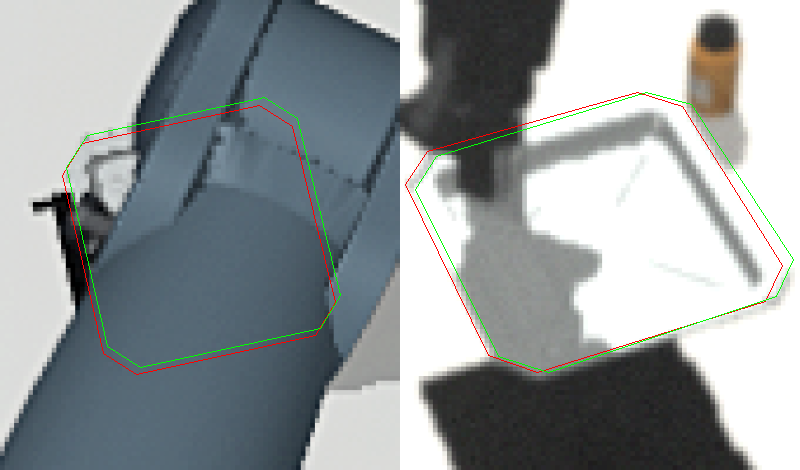

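The final view shows the cover over the black tray. In the top view the arm hides it, and the two tilt hypotheses are close in the side view. I'll settle the tilt by registering the cover's far half in this image against the initial picture, where the cover was known to be level.

```bash
cat > reg.py <<'E'
import sys; from fit import *
np.set_printoptions(precision=4,suppress=True)
s=observe();g=s["position"]-s["tcp_rot"][:,2]*.019;a=np.arctan2(-s["tcp_rot"][1,0],-s["tcp_rot"][0,0])
X,Y=np.meshgrid(np.arange(-.03,.086,.001),np.arange(-.085,.086,.001));ok=(X.ravel()+abs(Y.ravel())<.096)
L=np.c_[X.ravel(),Y.ravel(),np.full(X.size,.013)]
def samp(im,P):
    u=proj("side",P).astype(np.float32).reshape(*X.shape,2);v=cv2.remap(im,u[...,0],u[...,1],cv2.INTER_CUBIC)
    return v
def w(g,a,th,dx,dy,yaw,roll,dz=0):
    from scipy.spatial.transform import Rotation as R
    r=R.from_euler("ZYX",[a+yaw,th,roll]);  # +th about y: +x goes down
    return (L-[-.051,0,.0375])@r.as_matrix().T+g+np.array([np.cos(a)*dx-np.sin(a)*dy,np.sin(a)*dx+np.cos(a)*dy,dz])
rd=lambda f:cv2.GaussianBlur(cv2.imread(f,0).astype(np.float32),(0,0),.7)
A=rd("pics/side0.png");B=rd(sys.argv[1])
p0=np.array([.54306,.24089,-.47673]);g0=np.array([p0[0]-.051*np.cos(p0[2]),p0[1]-.051*np.sin(p0[2]),.0755])
ga=samp(A,w(g0,p0[2],0,0,0,0,0))
gr=lambda v:np.r_[np.gradient(cv2.GaussianBlur(v,(0,0),1.5))[0].ravel()[ok],np.gradient(cv2.GaussianBlur(v,(0,0),1.5))[1].ravel()[ok]]
G=gr(ga);G=np.clip(G,-6,6)
f=lambda p:-np.corrcoef(G,np.clip(gr(samp(B,w(g,a,*p))),-6,6))[0,1]
best=None
for t0 in(-.06,0,.06):
    r=minimize(f,[t0,0,0,0,0],method="Nelder-Mead",options=dict(maxiter=800,initial_simplex=[[t0,0,0,0,0],[t0+.05,0,0,0,0],[t0,.006,0,0,0],[t0,0,.006,0,0],[t0,0,0,.05,0],[t0,0,0,0,.04]]))
    print("th,dx,dy,yaw,roll",r.x,r.fun)
for t in np.arange(-.08,.09,.02):
    r=minimize(lambda q:f([t,*q,0,0]),[0,0],method="Nelder-Mead",options=dict(initial_simplex=[[0,0],[.006,0],[0,.006]]));print(round(t,2),r.x,round(r.fun,4))
E
python3 reg.py pics/side_fin.png
```

```text
th,dx,dy,yaw,roll [-0.0265 -0.0033 -0.0032  0.0212  0.0195] -0.5887012707570668
th,dx,dy,yaw,roll [ 0.0147 -0.0028 -0.0007  0.0379  0.0024] -0.5921474538626134
th,dx,dy,yaw,roll [ 0.102  -0.0015  0.0114  0.0159 -0.0965] -0.6057866547622598
-0.08 [-0.0035 -0.0051] -0.5628
-0.06 [-0.0035 -0.0036] -0.5707
-0.04 [-0.0034 -0.0021] -0.5755
-0.02 [-0.0033 -0.0007] -0.5775
0.0 [-0.003   0.0008] -0.5767
0.02 [-0.0028  0.0021] -0.5734
0.04 [-0.0024  0.0034] -0.5683
0.06 [-0.0019  0.0047] -0.5613
0.08 [-0.0015  0.0058] -0.5533
```

Tilt is within about 0.02 rad of level. With the sideways offset at zero, as the pads fix it, it is about -0.01. A last 6 mm centring correction follows, then a hold.

Emit:
{"op": "servo_tool", "data": {
  "steps": [1,0.001,-0.005,0,0,1,0.002,-0.008,0,0,1,0,0,0,0,1,0,0,0,0,1,0,0,0,0,1,0,0,0,0,1,0,0,0,0,1,0,0,0,0]
}}

```text
t: 14.0
position: [0.5123, -0.1904, 0.1587]
tcp_rot: [[-0.831, 0.556, 0.0], [0.556, 0.831, 0.0], [0.0, 0.0, -1.0]]
wrist_force: [0.0, 0.3, -0.9]
finger_gap: 0.0084
grasp_force: 72.5
```

```bash
python3 -c "
from bench import *
s=observe();print(s['position'],s['dq'],s['finger_gap'],s['t']);print(hand_in())"
```

```text
[ 0.51227567 -0.1904074   0.15868367] [ 0.07446393 -0.04895594  0.04117357 -0.0243297  -0.04555889 -0.08664496] 0.00839075930940361 14.0
the job is handed in; nothing more can be done
None
```

The cover was peeled off fin corner first with the tray left seated, and I handed in at 14.0 s holding it by the fin, still, about 14 cm up over the flat tray, centred to within a few mm by estimate and level to about 0.02 rad; to level it I pressed it briefly on the far catch post.

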